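# Load the crate stapler

### The arm

A 7-joint arm with a two-finger parallel gripper is mounted at the origin on the work surface; the furniture and walls round the work are solid. World frame = base frame: x ahead of the robot, y to its left, z up, the work surface at z = 0. Lengths are in m, angles in rad, forces in N, time in s.
With the tool pointing down it reaches from about 0.375 to 0.925 m from the base axis. Payload 3.1 kg.
Tool frame: the origin (TCP) lies between the finger pads; the fingertips stand 19 mm ahead of it and the grasp point (between the pads) is the TCP; z points along the fingers, y is the line along which they close (so a half turn about z gives the same grasp; the last joint's range is limited). The gripper opens to 85 mm and grips with 20 to 120 N. Pads are 22 mm wide; open, the fingers measure 114 mm over their backs; the gripper's body (76 mm by 85 mm) begins 54 mm behind the grasp point. The pads swing forward as they close: fully open they stand 13 mm farther back than shut.
Start: joints at [-1.29, 0.383, 0.044, 1.598, -0.018, 1.161, -0.05], TCP at [0.24, 0.604, 0.25] pointing down, gripper open.
Joint ranges: [-2.61, 2.61], [-0.41, 2.15], [-1.48, 1.57], [0, 2.5], [-1.57, 4.71], [0.05, 1.97], [-2.85, 2.85]. Speed limits (rad/s): [2.79, 2.79, 3.14, 3.14, 3.14, 3.14, 3.14].

### API

Orientations are given as a unit quaternion [x, y, z, w].
In Python, from bench import move_ptp, movel, move_j, move_gripper, pause, inverse_kinematics, read_camera, camera_params, MotionError, sign_off, look_for, tip_of, read_time_s, read_qpos, read_joint_vel, read_effort, read_eef_pos, read_tcp_rot, read_ft_force, read_ft_torque, read_finger_gap, read_grasp_force gives the robot as it stands. Calls block until the motion is done:
- move_ptp(position, orientation): joint-space move of the TCP to a pose.
- movel(position, orientation=None, speed=0.15): straight line of the TCP; orientation=None keeps the orientation; speed is the mean speed in m/s.
- move_j(angles): joint-space move.
- move_gripper(opening, effort=None): finger opening in m; effort is the grip in N (None keeps the last); returns when the fingers have stopped.
- pause(seconds).
- inverse_kinematics(position, orientation): joint angles nearest the present ones, or None.
- read_camera(name): name is "scene" or "top" or "wrist"; returns the picture (480x640x3 uint8, red, green, blue); there is no depth.
- camera_params(name): a dict with "K" (3x3 intrinsics, pixels), "dist_coeffs" ([k1, k2, p1, p2, k3] as OpenCV has them; the pictures are not rectified), "camera_from_world" (4x4, takes a point from world to camera coordinates). Camera axes: x right, y down, z forward; pixel columns grow to the right and rows downward; lengths in m; the calibration is good to about 2 mm. A picture is of the moment at which its call begins: read the wrist's pose just before it. camera_params takes no time and is no camera call; for the wrist camera it gives the pose at the moment of the call.
A pose or a line that the arm cannot do raises MotionError and nothing moves.
- sign_off(): hands the job in; it is judged then, once.
Trained networks look in the newest picture that a camera, given by its name, has taken for a name from the list of things; names that differ only in an ending like _2 or _b are one class to them, and where a whole thing is asked for, a point or a joint stands for the part that bears it (a point fixed in the world has none). Each returns a list of dicts, best first, with "confidence" (0 to 1); they miss things now and then, are a little off and sometimes report something else, mostly with a low value. They report only what shows in the picture. A call takes as long as a camera call.
- look_for(camera, name): "at" ([column, row] in pixels, amid what is visible of it).
- tip_of(camera, name): "at" ([column, row] in pixels: a listed point, or the origin of a listed thing).
Readings, each from a call of its own:
- read_time_s(): time.
- read_qpos(): joint angles.
- read_joint_vel(): joint speeds.
- read_effort(): joint torques, N m.
- read_eef_pos(): TCP position.
- read_tcp_rot(): TCP orientation.
- read_ft_force(): force on the tool from outside, world axes, zero at the start.
- read_ft_torque(): the same for the moment, N m.
- read_finger_gap(): finger opening in m.
- read_grasp_force(): force on a finger pad.
Only numpy, scipy, OpenCV 4.12 (cv2) and the standard library are available. Lean on these libraries where they do the work, as an engineer would, in place of code of your own. Each camera call takes 0.05 s, during which the arm holds its last target. There are 200 camera calls.

### The job

Load the copper-coloured staple strip into the crate stapler: lay it, legs down as it lies now, in the open channel between the green head and the brass spring follower and let go of it. Then push the rail fully home by its upright black grip, so that the follower presses the strip up against the head, and let go. Leave the grey strip where it lies.

Things in the scene. Friction and masses are not known exactly. Their poses are not given: they have to be found in the camera images.
- copper_strip: Copper-coloured strip of glued crate staples: rigid bar 90 long (its x), 32 wide (its y), 30 high, legs down, about 0.12 kg; either end may go first. Origin: centre of its underside. Take it across the 32 mm width by its upper half: in the channel only its top 18 mm stands clear of the walls.
- grey_strip: Steel-grey strip of the same shape and size: the wrong one, to be left where it lies. Origin: centre of its underside. (Fixed furniture to keep clear of: a lever cork puller 523 tall, foot 170 x 120, at world x 320, y 400; a stopper box 83 high, corner nearest the strips at x 403, y 161.)
- stapler: Crate stapler, fixed. Origin at table height under the stop face of its green head; +x along the channel and out through the head, z up. Head: x 0 to 47, y +-37, up to z 74. Channel behind it, x -145 to 0, open above: floor z 15, 53 wide inside, walls 6 thick up to z 27. Whole base 92 wide. Loaded and shut, the strip's end is at the head (strip centre x -45), the follower pressed back 12.
- follower_face (a point): Middle of the front face of the brass follower block in the channel (block 22 long, 44 wide, z 16 to 42), axes as the stapler's. It rides on the rail by a spring; not pressed it stands at stapler x = -78 mm minus the rail's opening. It yields to the rear up to 30 mm (1.5 N at first, 2.5 N more per 10 mm).
- rail_grip (a point): Middle of the top of the rail's upright black grip, a plate 16 thick along stapler x, 44 wide along y, z 13 to 73; axes as the stapler's. At stapler x = -158 mm when home, -158 mm minus the rail's opening otherwise. Nothing stands within 35 mm before or behind it above z 42.
- rail (a joint): Slide that carries follower and grip, in m: 0 = fully home, growing as it is drawn rearwards (stapler -x), at most 0.065; it starts 0.045 to 0.062 open. It moves stiffly (8 N, up to 14 N against the spring) and stays where it is left.

How it is judged:
On the way:
1. the copper strip lies released on the channel floor, legs down, between head and follower, the rail still open by more than 30 mm (x of copper_strip in the frame of stapler between -0.11 and -0.035 m and y of copper_strip in the frame of stapler between -0.013 and 0.013 m and z of copper_strip in the frame of stapler between 0.01 and 0.021 m and angle between the x axis of copper_strip and the x axis of stapler, either way round below 0.22 rad and angle between copper_strip's own z axis and vertical below 0.15 rad and contact force between the fingers and copper_strip below 0.1 N and value of joint rail above 0.03 m), for 0.2 s.
At the end, for the whole second after the job is handed in: The rail is home (within 8 mm) and the copper strip lies at rest on the channel floor, legs down, in line with the channel (within about 12 degrees and 13 mm of its centre line), its front end within 10 mm of the head (x of copper_strip in the frame of stapler between -0.055 and -0.035 m and y of copper_strip in the frame of stapler between -0.013 and 0.013 m and z of copper_strip in the frame of stapler between 0.01 and 0.021 m and angle between the x axis of copper_strip and the x axis of stapler, either way round below 0.22 rad and angle between copper_strip's own z axis and vertical below 0.15 rad and contact force between the fingers and copper_strip below 0.1 N and value of joint rail below 0.008 m and linear speed of copper_strip below 0.02 m/s); the robot touches nothing.
It fails at once if the grey strip is moved by more than 30 mm (distance of grey_strip from where it was at the start of the episode above 0.03 m).
It also fails if it takes over 51 s, if anything falls off the work surface, if the arm or the gripper's body presses on something with over 40 N, if the wrist force passes 120 N, or if a joint passes its speed limit or range.

## Working session

There is one attempt and no reset: what is moved stays moved. The work goes in short steps, each a Python script; the robot and the scene stay as the last script left them, time stands still between calls to the robot, and variables do not carry over. Pictures are saved under pics/ and viewed, at most 10 in all, crops included, and the job is handed in when it is done.

```bash
mkdir -p pics; ls
cat > h.py <<'E'
from bench import *
import numpy as np, cv2
from scipy.spatial.transform import Rotation as R
def cam(c):
    p=camera_params(c); return np.array(p["K"]),np.array(p["dist_coeffs"]),np.array(p["camera_from_world"])
def ray(c,px,z,P=None):
    K,d,T=P or cam(c)
    u=cv2.undistortPoints(np.array([[px]],float),K,d)[0,0]
    r=T[:3,:3].T@np.array([u[0],u[1],1]); o=-T[:3,:3].T@T[:3,3]
    return o+r*(z-o[2])/r[2]
def proj(c,pts,P=None):
    K,d,T=P or cam(c)
    return cv2.projectPoints(np.array(pts,float).reshape(-1,3),cv2.Rodrigues(T[:3,:3])[0],T[:3,3],K,d)[0][:,0]
def snap(c,f):
    im=np.array(read_camera(c)); cv2.imwrite("pics/"+f,im[:,:,::-1]); return im
def down(yaw): # tool z down, tool y (closing) at yaw+90 => tool x along yaw
    return R.from_matrix(np.array([[np.cos(yaw),np.sin(yaw),0],[np.sin(yaw),-np.cos(yaw),0],[0,0,-1]]).T).as_quat() if 0 else (R.from_euler('z',yaw)*R.from_euler('x',np.pi)).as_quat()
E
python3 - <<'E'
from h import *
for c in ["top","scene","wrist"]:
    snap(c,c+"0.png")
    P=cam(c)
    for n,z in [("copper_strip",0),("grey_strip",0),("stapler",0),("follower_face",.029),("rail_grip",.073)]:
        for k,f in (("look",look_for),("tip",tip_of)):
            for d in f(c,n)[:2]:
                print(c,n,k,np.round(d["at"]),round(d["confidence"],2),ray(c,d["at"],z,P).round(3))
print(read_time_s(),read_tcp_rot())
E
```

```text
pics
top copper_strip look [227. 281.] 0.72 [0.444 0.213 0.   ]
top copper_strip tip [230. 282.] 0.98 [0.442 0.207 0.   ]
top grey_strip look [407. 271.] 0.6 [ 0.455 -0.139  0.   ]
top grey_strip tip [405. 274.] 0.71 [ 0.45  -0.136  0.   ]
top stapler look [307. 208.] 0.89 [0.585 0.052 0.   ]
top stapler look [407. 273.] 0.51 [ 0.451 -0.14   0.   ]
top stapler tip [340. 210.] 0.9 [ 0.578 -0.012  0.   ]
top follower_face look [268. 206.] 0.81 [0.585 0.126 0.029]
top follower_face tip [275. 204.] 0.55 [0.589 0.113 0.029]
top rail_grip look [256. 199.] 0.81 [0.593 0.142 0.073]
top rail_grip tip [227. 194.] 0.93 [0.604 0.196 0.073]
scene copper_strip look [249. 338.] 0.89 [ 0.446  0.208 -0.   ]
scene copper_strip look [249. 254.] 0.61 [0.634 0.103 0.   ]
scene copper_strip tip [247. 343.] 0.91 [0.438 0.215 0.   ]
scene grey_strip look [432. 252.] 0.62 [ 0.459 -0.155  0.   ]
scene grey_strip tip [429. 263.] 0.83 [ 0.438 -0.125  0.   ]
scene stapler look [291. 254.] 0.71 [0.594 0.044 0.   ]
scene stapler tip [328. 250.] 0.85 [ 0.567 -0.013  0.   ]
scene follower_face look [246. 252.] 0.62 [0.6   0.124 0.029]
scene follower_face tip [254. 254.] 0.76 [0.589 0.117 0.029]
scene rail_grip look [231. 258.] 0.56 [0.536 0.181 0.073]
scene rail_grip tip [208. 240.] 0.71 [0.6   0.187 0.073]
1.65 [ 1.88262791e-01  9.82118690e-01  4.85701093e-06 -1.39655337e-05]
```

View pics/top0.png

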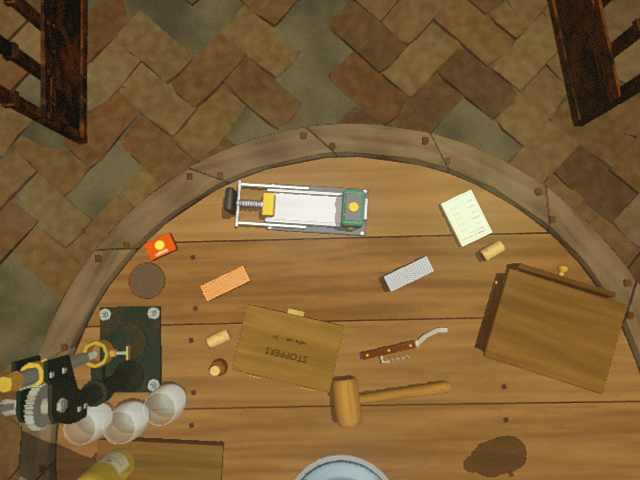

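View pics/scene0.png

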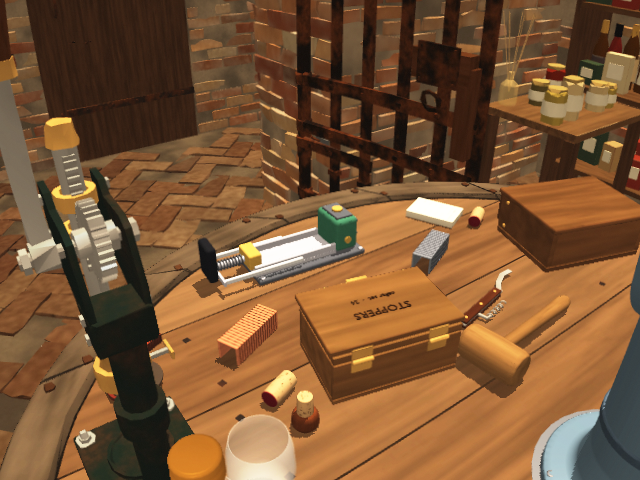

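Run:
```python
from h import *
q=read_tcp_rot(); p=np.array(read_eef_pos()); print(p)
for c in("top","scene"): print(c,proj(c,[p]),(-cam(c)[2][:3,:3].T@cam(c)[2][:3,3]).round(2))
for x,y,z in [(.24,.604,.25),(.24,.604,.45),(.24,.604,.6),(.5,.4,.6),(.5,.25,.6),(.44,.21,.6),(.44,.21,.3),(.44,.21,.05)]:
    print(x,y,z,np.round(inverse_kinematics([x,y,z],q) ,2) if inverse_kinematics([x,y,z],q) is not None else None)
im=cv2.imread("pics/top0.png"); hsv=cv2.cvtColor(im,cv2.COLOR_BGR2HSV)
crop=im[230:320,180:270]; print(im[283,225],im[270,300],hsv[283,225])
big=cv2.resize(im[170:310,190:390],None,fx=4,fy=4,interpolation=cv2.INTER_CUBIC); cv2.imwrite("pics/topcrop.png",big)
```

```text
[0.24035069 0.60394683 0.25027124]
top [[-81.91570846 433.41241342]] [0.45 0.01 0.97]
scene [[-170.91746074  437.42743999]] [-0.08  0.46  0.5 ]
0.24 0.604 0.25 [-1.29  0.38  0.04  1.6  -0.02  1.16 -0.05]
0.24 0.604 0.45 [-1.3   0.29  0.06  1.31 -0.02  1.54 -0.05]
0.24 0.604 0.6 [-1.31  0.33  0.08  0.96 -0.03  1.85 -0.05]
0.5 0.4 0.6 [-0.9   0.31  0.24  1.   -0.08  1.84  0.5 ]
0.5 0.25 0.6 [-0.84  0.13  0.35  1.22 -0.04  1.8   0.69]
0.44 0.21 0.6 [-0.91 -0.04  0.37  1.38  0.01  1.8   0.65]
0.44 0.21 0.3 [-0.83  0.02  0.31  1.93 -0.01  1.19  0.67]
0.44 0.21 0.05 [-0.76  0.38  0.27  2.13 -0.16  0.65  0.8 ]
[ 99 175 244] [ 65 119 160] [ 16 152 244]
```

View pics/topcrop.png

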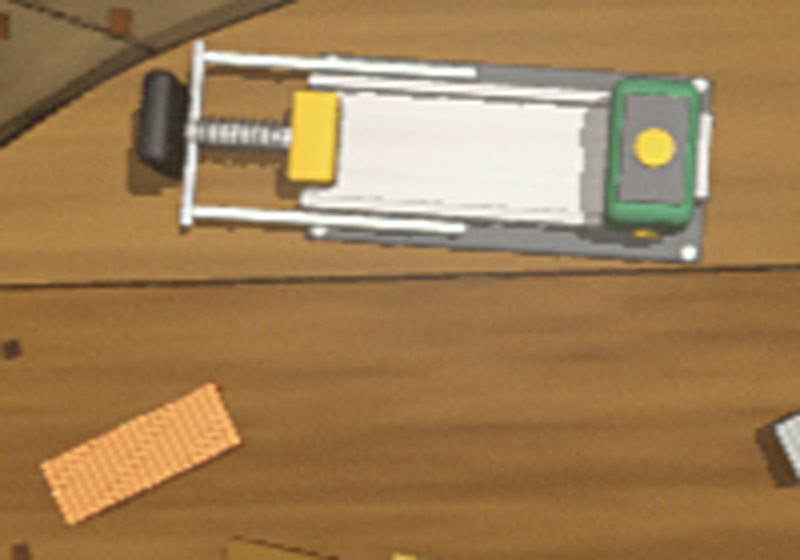

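View pics/wrist0.png

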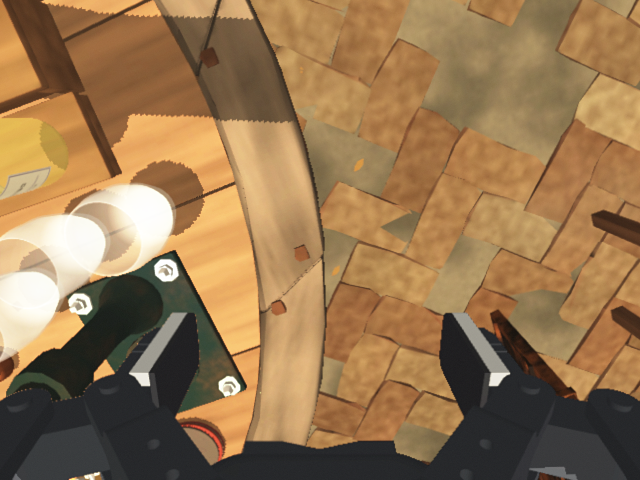

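```bash
cat >> h.py <<'E'
def ik(p,yaw): 
    q=inverse_kinematics(list(p),down(yaw)); return None if q is None else np.round(q,2)
D=np.deg2rad
E
python3 - <<'E'
from h import *
P=cam("top")
c=np.array([ray("top",(u/4+190-.4,v/4+170-.4),.03,P) for u,v in [(40,465),(213,383),(241,440),(72,524)]])
print(c.round(4),c.mean(0)); e=c[1]-c[0]+c[2]-c[3]; print("yaw",np.rad2deg(np.arctan2(e[1],e[0])),np.linalg.norm(e)/2)
T=cam("wrist")[2]; p=np.array(read_eef_pos()); r=R.from_quat(read_tcp_rot()).as_matrix()
print("cam in tool",r.T@(-T[:3,:3].T@T[:3,3]-p), "axes\n",(r.T@T[:3,:3].T).round(2))
q=read_tcp_rot()
move_ptp([.24,.604,.6],q); move_ptp([.42,.48,.6],down(D(140))); move_ptp([.5,.28,.6],down(D(115)))
print(read_time_s(),read_ft_force())
for p,y in [((.444,.21,.3),115.4),((.444,.21,.02),115.4),((.58,.07,.03),86.4),((.6,.2,.06),86.4),((.58,.07,.3),86.4),((.6,.25,.06),86.4)]: print(p,y,ik(p,D(y)))
E
```

```text
[[0.4369 0.2589 0.03  ]
 [0.4737 0.176  0.03  ]
 [0.4464 0.1631 0.03  ]
 [0.4087 0.2439 0.03  ]] [0.44141984 0.21049066 0.03      ]
yaw -65.54469023647339 0.08990796957207228
cam in tool [ 0.07634625  0.00085937 -0.12393104] axes
 [[-0.   -0.95 -0.3 ]
 [ 1.   -0.    0.  ]
 [-0.   -0.3   0.95]]
4.7083 [ 0.33435262  1.38697094 -0.04953808]
(0.444, 0.21, 0.3) 115.4 [-0.9   0.02  0.39  1.93 -0.01  1.19 -0.07]
(0.444, 0.21, 0.02) 115.4 [-0.81  0.46  0.33  2.13 -0.25  0.59  0.14]
(0.58, 0.07, 0.03) 86.4 [-0.55  0.59  0.44  1.91 -0.37  0.72  0.04]
(0.6, 0.2, 0.06) 86.4 [-0.72  0.61  0.43  1.78 -0.33  0.82 -0.19]
(0.58, 0.07, 0.3) 86.4 [-0.69  0.24  0.58  1.73 -0.14  1.22 -0.13]
(0.6, 0.25, 0.06) 86.4 [-0.77  0.63  0.41  1.74 -0.32  0.84 -0.28]
```

Run:
```python
from h import *
move_ptp([.441,.21,.25],down(D(114.5)))
P=cam("wrist"); snap("wrist","w1.png")
for k,f in (("look",look_for),("tip",tip_of)):
    for d in f("wrist","copper_strip")[:2]: print(k,np.round(d["at"]),d["confidence"],ray("wrist",d["at"],0,P).round(4))
im=cv2.imread("pics/w1.png"); h=cv2.cvtColor(im,cv2.COLOR_BGR2HSV)
a=tip_of("wrist","copper_strip"); 
if a: u,v=map(int,a[0]["at"]); print(h[v,u],h[v-60,u-150])
y=86.4
move_ptp([.59,.05,.27],down(D(y)))
P=cam("wrist"); snap("wrist","w2.png"); np.savez("w2.npz",K=P[0],d=P[1],T=P[2])
for n,z in [("stapler",0),("follower_face",.029),("rail_grip",.073)]:
    for d in tip_of("wrist",n)[:2]: print(n,np.round(d["at"]),round(d["confidence"],2),ray("wrist",d["at"],z,P).round(4))
print(read_time_s())
a,b=cv2.imread("pics/w1.png"),cv2.imread("pics/w2.png")
cv2.imwrite("pics/both.png",np.vstack([cv2.resize(a,(400,300)),cv2.resize(b,(400,300))]))
```

```text
look [319. 203.] 0.79 [0.4459 0.2069 0.    ]
tip [316. 199.] 0.57 [0.4418 0.2089 0.    ]
[ 27  89 255] [ 14 160 196]
stapler [312. 255.] 0.61 [ 0.5777 -0.0098  0.    ]
follower_face [315. 124.] 0.93 [0.5888 0.1172 0.029 ]
rail_grip [315.  16.] 0.72 [0.5937 0.1914 0.073 ]
rail_grip [309. 256.] 0.24 [0.5778 0.0152 0.073 ]
7.35
```

View pics/w2.png

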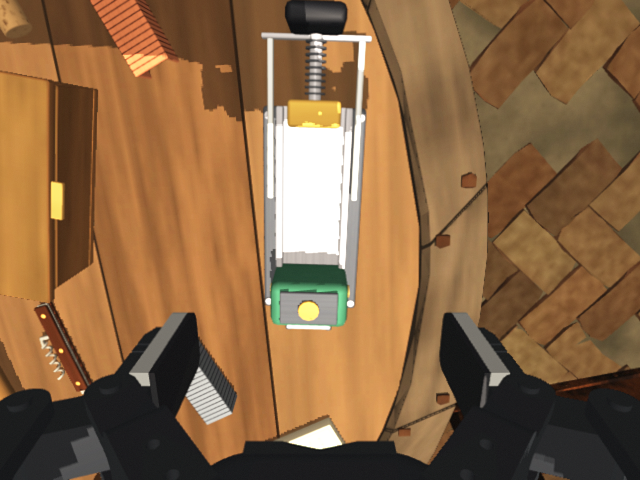

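View pics/w1.png

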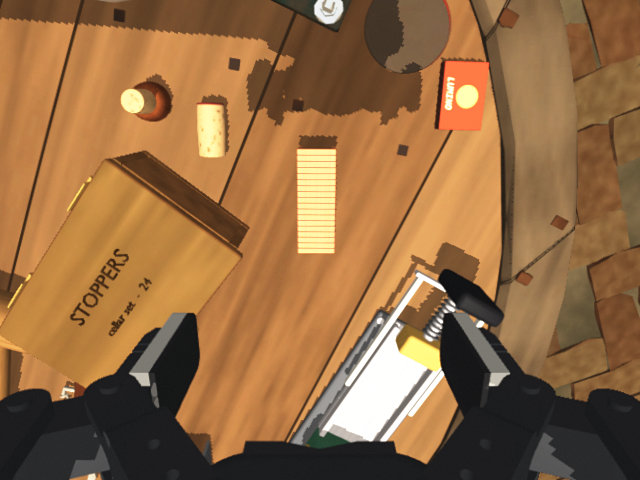

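Run:
```python
from h import *
z=np.load("w2.npz"); P=(z["K"],z["d"],z["T"])
T=cam("top"); t=lambda u,v,h: ray("top",(u/4+190-.4,v/4+170-.4),h,T).round(4)
w=lambda u,v,h: ray("wrist",(u,v),h,P).round(4)
print("dot",w(308.5,310,.076),t(655,147,.076))
print("follower top front mid",w(314,126,.042),t(338,139,.042))
print("follower top rear mid",w(315,101,.042),t(290,136,.042))
print("grip top",w(316,17,.073),t(162,122,.073))
print("head top front/rear edges",w(309,325,.074),w(310,290,.074),t(697,147,.074),t(613,147,.074))
print("wall rear top ends",w(280,108,.027),w(348,108,.027),"front",w(277,267,.027),w(345,267,.027))
print("wall t: ",t(310,80,.027),t(303,197,.027),t(610,98,.027),t(585,220,.027))
```

```text
dot [ 0.5745 -0.0316  0.076 ] [ 0.5743 -0.0346  0.076 ]
follower top front mid [0.5881 0.1164 0.042 ] [0.5871 0.113  0.042 ]
follower top rear mid [0.5902 0.1358 0.042 ] [0.5892 0.1357 0.042 ]
grip top [0.5947 0.1909 0.073 ] [0.5925 0.1901 0.073 ]
head top front/rear edges [ 0.5738 -0.0468  0.074 ] [ 0.5769 -0.0142  0.074 ] [ 0.574  -0.0538  0.074 ] [ 0.5751 -0.0157  0.074 ]
wall rear top ends [0.5603 0.1322 0.027 ] [0.6173 0.1288 0.027 ] front [ 0.545 -0.01   0.027] [ 0.6088 -0.0138  0.027 ]
wall t:  [0.6183 0.1276 0.027 ] [0.5618 0.132  0.027 ] [ 0.6055 -0.0164  0.027 ] [ 0.5471 -0.0028  0.027 ]
```

Run:
```python
from h import *
q=down(D(114.5))
move_gripper(.062,30)
move_ptp([.4415,.210,.16],q); movel([.4415,.210,.075],speed=.15); movel([.4415,.210,.033],speed=.08)
print("f",np.round(read_ft_force(),1))
move_gripper(.02,30); print("gap",read_finger_gap(),read_grasp_force())
movel([.4415,.210,.17],speed=.15); print("gap",read_finger_gap(),read_grasp_force())
move_ptp([.5813,.0488,.17],down(D(85.1)))
P=cam("wrist"); snap("wrist","w3.png"); np.savez("w3.npz",K=P[0],d=P[1],T=P[2])
snap("top","t3.png"); print(read_time_s(),read_finger_gap())
```

```text
f [ 0.4 -1.1  0.5]
gap 0.03133336826550734 31.63508892059326
gap 0.03148406355158679 31.095346212387085
12.475 0.031198887609766635
```

View pics/w3.png

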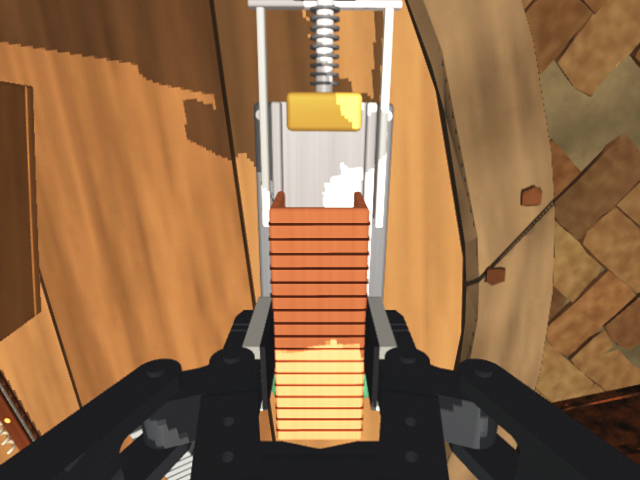

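Run:
```python
from h import *
z=np.load("w3.npz"); P=(z["K"],z["d"],z["T"]); w=lambda u,v,h: ray("wrist",(u,v),h,P)
S=R.from_euler('z',-94.9,degrees=True).as_matrix(); o=np.array([.576,-.013,0])
for n,p in dict(ff=w(324,131,.042),fr=w(324,94,.042),wl=w(270,104,.027),wr=w(379,104,.027),strip_far=w(319,209,.167),strip_near=w(319,440,.167)).items(): print(n,p.round(4),(S.T@(p-o)).round(4))
```

```text
ff [0.5877 0.1151 0.042 ] [-0.1286  0.0008  0.042 ]
fr [0.5894 0.1356 0.042 ] [-0.1492  0.0006  0.042 ]
wl [0.5563 0.1331 0.027 ] [-0.1438 -0.0321  0.027 ]
wr [0.6224 0.1275 0.027 ] [-0.144   0.0343  0.027 ]
strip_far [0.5838 0.0979 0.167 ] [-0.1112 -0.0017  0.167 ]
strip_near [0.5764 0.0097 0.167 ] [-0.0226 -0.0016  0.167 ]
```

Run:
```python
from h import *
p=[.583,.045]
movel(p+[.12],speed=.15); movel(p+[.06],speed=.12)
print(np.round(read_ft_force(),1))
f0=np.array(read_ft_force())
for zz in [.055,.051,.0495,.0485]:
    movel(p+[zz],speed=.04); f=np.array(read_ft_force())-f0; print(zz,f.round(1))
    if f[2]>4: break
move_gripper(.046); pause(.2); print(read_grasp_force(),read_finger_gap())
movel(p+[.16],speed=.15); move_ptp([.583,.09,.2],down(D(85.1)))
move_gripper(0)
P=cam("wrist"); snap("wrist","w4.png"); np.savez("w4.npz",K=P[0],d=P[1],T=P[2])
print(read_time_s())
```

```text
[-0.8  0.3 -0.7]
0.055 [ 1.  -0.  -0.5]
0.051 [ 1.5 -0.1 -0.5]
0.0495 [ 1.3 -0.4 -1.3]
0.0485 [-0.2 -1.1  0.2]
0.0 0.04657484983443395
16.9167
```

View pics/w4.png

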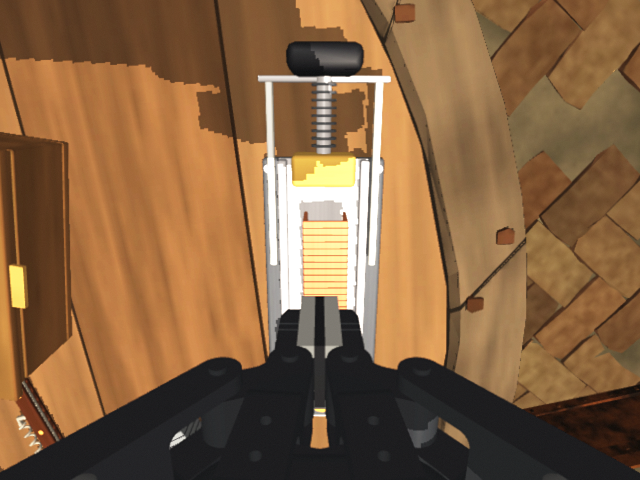

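```bash
cat >> h.py <<'E'
S=R.from_euler('z',-94.9,degrees=True).as_matrix(); o=np.array([.576,-.013,0])
def sw(x,y,z): return list(o+S@np.array([x,y,z]))
E
python3 - <<'E'
from h import *
z=np.load("w4.npz"); P=(z["K"],z["d"],z["T"]); w=lambda u,v,h: (S.T@(ray("wrist",(u,v),h,P)-o)).round(4)
print("grip front/rear/mid",w(325,75,.073),w(325,41,.073),w(325,58,.073),"strip far",w(325,220,.045))
q=down(D(85.1))
move_ptp(sw(-.252,.001,.16),q); movel(sw(-.252,.001,.067),speed=.15); pause(.1)
f0=np.array(read_ft_force()); print(read_time_s())
x=-.252
while x<-.172:
    x+=.006 if x<-.19 else .002
    movel(sw(x,.001,.067),speed=.05)
    a=S.T@(np.array(read_eef_pos())-o); f=S.T@(np.array(read_ft_force())-f0)
    print(round(x,3),a[:2].round(4),f.round(1))
    if f[0]<-32: break
print(read_time_s())
E
```

```text
grip front/rear/mid [-0.1979  0.0013  0.073 ] [-0.2155  0.0012  0.073 ] [-0.2068  0.0013  0.073 ] strip far [-0.1061  0.0019  0.045 ]
18.45
-0.246 [-0.2452  0.0015] [1.1 0.6 0.1]
-0.24 [-0.2391  0.0011] [ 1.  -0.4 -0.1]
-0.234 [-0.2331  0.0011] [ 0.3 -0.8  0.6]
-0.228 [-0.2272  0.0011] [ 0.7 -0.2  0.2]
-0.222 [-0.2242  0.0009] [-3.7  0.3 -2.8]
-0.216 [-0.2195  0.0008] [-5.8  0.2 -3.1]
-0.21 [-0.2138  0.0008] [-6.1  0.5 -3.7]
-0.204 [-0.2079  0.0007] [-6.1  0.9 -2.9]
-0.198 [-0.2022  0.0007] [-7.2  0.5 -2.4]
-0.192 [-0.1965  0.0007] [-6.7  0.9 -2.7]
-0.186 [-0.1906  0.0006] [-7.   0.4 -3.6]
-0.184 [-0.1892  0.0007] [-6.9  0.4 -2.7]
-0.182 [-0.1875  0.0006] [-8.3  0.3 -3.9]
-0.18 [-0.1861  0.0006] [-8.7  0.1 -4.6]
-0.178 [-0.1845  0.0006] [-9.   0.4 -3.6]
-0.176 [-0.1829  0.0006] [-9.5  1.  -4.4]
-0.174 [-0.1812  0.0005] [-10.5   0.6  -4.3]
-0.172 [-0.1796  0.0006] [-10.8  -0.1  -5.1]
23.1333
```

Run:
```python
from h import *
x=-.172; last=None; n=0
while x<-.15:
    x+=.002
    movel(sw(x,.001,.067),speed=.05); pause(.1)
    a=S.T@(np.array(read_eef_pos())-o); f=S.T@np.array(read_ft_force())
    print(round(x,3),a[:2].round(4),f.round(1))
    if f[0]<-25: break
movel(sw(-.215,.001,.067),speed=.1); movel(sw(-.225,.001,.18),speed=.2)
move_ptp(sw(-.12,.001,.25),down(D(85.1)))
P=cam("wrist"); snap("wrist","w5.png"); w=lambda u,v,h: (S.T@(ray("wrist",(u,v),h,P)-o)).round(4)
for n,z in [("copper_strip",.015),("follower_face",.029),("rail_grip",.073)]:
    for d in tip_of("wrist",n)[:1]: print(n,np.round(d["at"]),round(d["confidence"],2),w(*d["at"],z))
print(read_time_s())
```

```text
-0.17 [-0.1779  0.0005] [-11.7   0.9  -3.9]
-0.168 [-0.1763  0.0005] [-11.3   0.8  -4.7]
-0.166 [-0.1757  0.0005] [-13.8   0.5  -4.2]
-0.164 [-0.1757  0.0005] [-15.6   0.9  -5.4]
-0.162 [-0.1757  0.0005] [-17.6   2.4  -5.7]
-0.16 [-0.1756  0.0005] [-21.1   3.2  -7.7]
-0.158 [-0.1755  0.0005] [-22.4   1.4  -7.5]
-0.156 [-0.1755  0.0004] [-24.3   2.6  -8.8]
-0.154 [-0.1755  0.0004] [-27.5   2.7 -10.3]
copper_strip [321. 284.] 0.62 [-0.0398  0.0014  0.015 ]
follower_face [319. 238.] 0.56 [-0.0883 -0.      0.029 ]
rail_grip [324. 165.] 0.82 [-0.157   0.0034  0.073 ]
28.525
```

View pics/w5.png

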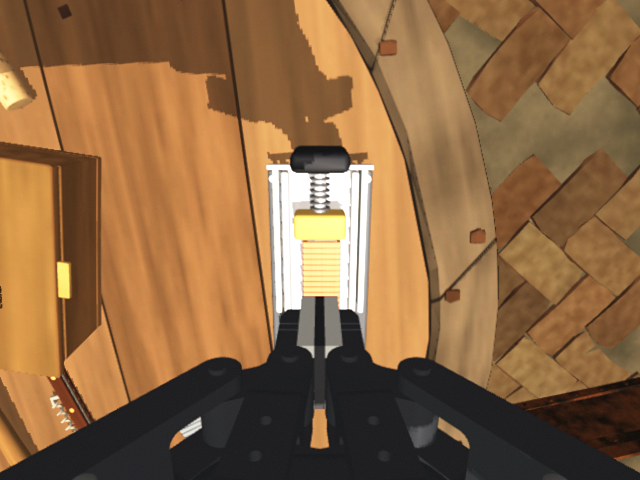

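The rail hit its stop. The grip is at about stapler x = -157 (pixel 324,165), and the follower (319,238), at -88 to -90, presses the aligned strip against the head.

```bash
python3 -c "
from bench import *
pause(.3); print(sign_off(), read_time_s())"
```

```text
the job is handed in; nothing more can be done
the job is handed in; nothing more can be done
```

The copper strip is loaded in the channel, the rail is pushed home to its stop, the grey strip was not touched, and the job is handed in at about 29 s of the 51 s allowed; `sign_off()` gave no verdict.

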